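# Load a drilling jig and hold the block on its stop

## Task

Open the plywood lid of the jig box until it rests back on its stop, then put the drilled wooden block flat and lengthwise into the jig's trough and push it along against the sprung plunger until its end bears squarely on the steel stop. Finish while holding the block there with the gripper, pressed on the stop with a moderate push (under about 40 N): the spring throws it back if you let go. Leave the slat, the glue bottle and the try square alone.

Things in the scene. Friction and masses are not known exactly. Their poses are not given: they have to be found in the camera images.
- jig: Fixed open-topped wooden box 270 (x) x 200 (y) x 60 mm high, walls and floor 9 mm. Origin: centre of its underside. A trough on its floor (z = 9 mm) runs along x, centred on y = +15 mm, to the plunger and stop at the +x end: two fences 10 mm high, 48 mm apart from x = +10 to +75 mm, flaring to about 70 mm apart at x = -18 mm; bare from x = -126 to -18; waxed, slippery. Lid hinged on the -y rim.
- lid (a joint): Opening angle of the lid, rad: 0 shut, 1.83 on its stop (just past upright, leaning back to the jig's -y side). Plywood 270 x 205 x 8 mm, 0.25 kg, hinged along the jig's -y top rim; the +y edge, with the handle, swings up. Let go before upright it falls shut; let go beyond about 1.65 rad it falls to its stop and stays there.
- lid_hinge (a point): Middle of the hinge line, 60 mm above the bench at the jig's -y rim (jig frame 0, -100, 60 mm). The hinge line is parallel to the jig's x.
- lid_grip (a point): Centre of the lid's handle (moves with it): a wooden dowel 18 mm thick, 44 mm long, parallel to the hinge, on a central stem 14 mm square; 183 mm from the hinge across the lid, 40 mm above the lid's underside, 32 mm above its top face; 100 mm above the bench when shut. Pinched on its two ends it can pivot between the fingers as the lid swings.
- block: The workpiece: loose pale wooden block 90 (x) x 40 (y) x 50 mm high, two small dark drilled holes in its top, 0.07 to 0.14 kg, smooth. Origin: centre of its underside. Starts flat on the bench on the jig's +y side. Either end may go first. Seated on the stop its origin is at about x = +30, y = +15, z = +9 mm in the jig frame.
- stop: Steel stop fixed in the jig at the +x end of the trough: two cheeks 14 mm wide and 46 mm high with a 20 mm gap between them for the plunger. Origin: on the jig's floor, in the stop face, midway between the cheeks (jig frame +75, +15, 9 mm). The face looks to the jig's -x.
- stop_face (a point): Centre of the stop face, 25 mm above the jig's floor (jig frame +75, +15, 34 mm).
- plunger (a joint): How far the plunger is pushed in, m: 0 free, 0.018 when the block's end meets the stop (travel 0.024). Spring: 3 N at 0, 8.4 N at 0.018 m. It pushes towards the jig's -x.
- plunger_tip (a point): Tip of the plunger, a round aluminium rod 15 mm in diameter along the jig's x, 34 mm above the bench; free, it stands 18 mm out of the stop face (jig frame +57, +15, 34 mm).
- slat: Bystander: loose flat wooden slat 120 (x) x 36 (y) x 16 mm, no holes, on the bench near the block. Origin: centre of its underside.
- bottle: Bystander: standing plastic glue bottle with a cap, 60 mm in diameter, 150 mm tall, on the jig's -y side. Origin: centre of its underside.
- square: Bystander: try square lying on the bench on the jig's -y side: wooden stock 22 x 120 x 18 mm and thin steel blade 160 mm long. Origin: centre of the stock's underside.
Not all that is in view belongs to the job. Several things have the shape of the block; the one meant has the colours described above.

How it is judged (in metres and radians):
On the way:
1. the lid is open and rests on its stop (value of joint lid above 1.75 rad), for 0.2 s.
At the end, for the whole second after the job is handed in: The lid is still open (over 1.70 rad); the block lies flat on the jig's floor (within 4 mm, tilt under 0.08 rad), lengthwise within 0.08 rad, at rest; the plunger is pushed in over 16.2 mm; the block bears on the stop with 1 to 50 N; and the fingers are still pressing on the block (value of joint lid above 1.7 rad and value of joint plunger above 0.0162 m and contact force between block and stop between 1 and 50 N and contact force between the fingers and block above 1 N and z of block in the frame of jig between 0.005 and 0.013 m and angle between block's own z axis and vertical below 0.08 rad and angle between the x axis of block and the x axis of jig, either way round below 0.08 rad and linear speed of block below 0.02 m/s); the arm keeps its last pose, push and grip.
It fails at once if the slat is disturbed (shifted more than 40 mm) (distance of slat from where it was at the start of the episode above 0.04 m).
It fails at once if the glue bottle is disturbed (shifted more than 40 mm) (distance of bottle from where it was at the start of the episode above 0.04 m).
It fails at once if the try square is disturbed (shifted more than 40 mm) (distance of square from where it was at the start of the episode above 0.04 m).
It also fails if it takes over 70 s, if anything falls off the work surface, if the arm or the gripper's body presses on something with over 40 N, if the wrist force passes 120 N, or if a joint passes its speed limit or range.

## Robot

A 7-joint arm with a two-finger parallel gripper is mounted at the origin on the work surface. World frame = base frame: x ahead of the robot, y to its left, z up, the work surface at z = 0. Lengths are in mm, angles in rad, forces in N, time in s.
With the tool pointing down it reaches from about 400 to 875 mm from the base axis. Payload 4.4 kg.
Tool frame: the origin (TCP) lies midway between the tips of the shut fingers; the grasp point (between the pads) lies 19 mm behind it (robot.pinch_z is the distance from the TCP to the grasp point, in mm); z points along the fingers, y is the line along which they close (so a half turn about z gives the same grasp; the last joint's range is limited). The gripper opens to 85 mm and grips with 20 to 120 N. Pads are 22 mm wide; open, the fingers measure 114 mm over their backs; the gripper's body (76 mm by 85 mm) begins 54 mm behind the grasp point. The pads swing forward as they close: fully open they stand 13 mm farther back than shut.
Start: joints at [1.274, 0.628, 0.038, 1.517, -0.027, 0.996, -0.02], TCP at [148.719, -632.772, 231.313] pointing down, gripper open.
Joint ranges: [-3.06, 3.06], [-0.37, 2.12], [-1.25, 1.32], [0.18, 2.47], [-1.1, 4.24], [0.23, 1.98], [-2.94, 2.94]. Speed limits (rad/s): [2.57, 2.57, 3.14, 3.14, 3.14, 3.14, 3.14].

## Interface

Orientations are given as a unit quaternion [x, y, z, w].
In Python, from cell import monitor, imaging, robot, models gives the robot as it stands.
- The arm moves only by the tool apply_moves, never from a script. Its argument "steps" is a list of rows, each a list of 2 entries, a list of its own where there are three numbers: the shift along the tool's x, y, z normalised to -1 to 1, where 1 is 0.1 m, then the turn, a rotation vector about the tool's x, y, z normalised to -1 to 1, where 1 is 90 degrees. In form: [[[tx, ty, tz], [wx, wy, wz]], ...]. A call has exactly 8 rows; each row is the pose to reach, as a shift and turn from the pose commanded when the call began, along the tool's axes at that moment; what a row does not reach only later rows make up. A row lasts 1/8 s, in which the tool goes at most 62.5 mm and 10.7 degrees, less where a joint would pass 70% of its speed; a pose out of reach is approached as far as the arm can. A call with a number of a shift or a turn outside -1 to 1 is refused whole. A call with a gripper value outside its range is refused whole. "claw" is the finger opening in mm, from 0 to 85.4, set as the call begins (left out, the last holds). The fingers move at their own pace and stop on an object; the grip force is fixed at half the most. Time passes only in rows, so rows that repeat a pose let the fingers close, or fill a call up. It gives the time, the measured TCP pose, the force, the opening and the grip force at its end, in the units of the state.
- monitor.observe(): the state, without advancing time (a new reading comes with each control period).
- imaging.snapshot(name): name is "side" or "top"; returns a dict with "img" (400x640x3 uint8, red, green, blue), "fx", "fy", "cx", "cy" (pixels), "D" ([k1, k2, p1, p2, k3] as OpenCV has them; the pictures are not rectified), "extrinsics" (4x4, takes a point from camera to world coordinates). Camera axes: x right, y down, z forward; pixel columns grow to the right and rows downward; lengths in mm; the calibration is good to about 2 mm. A picture is of the moment at which its call begins. There is no depth.
- robot.hand_in(): hands the job in; it is judged then, once.
Trained networks look in the newest picture that a camera, given by its name, has taken for a name from the list of things; names that differ only in an ending like _2 or _b are one class to them, and where a whole thing is asked for, a point or a joint stands for the part that bears it (a point fixed in the world has none). Each returns a list of dicts, best first, with "p" (0 to 1); they miss things now and then, are a little off and sometimes report something else, mostly with a low value. They report only what shows in the picture. A call takes as long as a camera call. They do not tell look-alikes from the thing itself.
- models.search_frame(camera, name): "box" ([left, top, right, bottom] in pixels, round what is visible of it).
- models.regions_of(camera, name): "pixels" (400x640 bool, what is visible of it) and "box" ([left, top, right, bottom] in pixels, round what is visible of it).
- models.tip_of(camera, name): "point" ([row, column] in pixels: a listed point, or the origin of a listed thing).
The state is a dict: "time_s": time; "joints": joint angles; "dq": joint speeds; "tau": joint torques, N m; "position": TCP position; "eef_rot": TCP orientation; "force": force on the tool from outside, world axes, zero at the start; "ft_torque": the same for the moment, N m; "opening": finger opening in mm; "gripper_force": force on a finger pad.
Only numpy, scipy, OpenCV 4.12 (cv2) and the standard library are available. Lean on these libraries where they do the work, as an engineer would, in place of code of your own. Each camera call takes 0.05 s, during which the arm holds its last target. There are 200 camera calls.

## Working session

There is one attempt and no reset: what is moved stays moved. The work goes in short steps, Python scripts to look and compute and a tool call to move; the robot and the scene stay as the last step left them, time stands still between calls to the robot, and variables do not carry over. Pictures are saved under pics/ and viewed, at most 10 in all, crops included, and the job is handed in when it is done.

Besides the shell and the picture viewer there is one more tool, called after "Call:" by a JSON object that holds its "api" and its "payload", one argument or row to a line. apply_moves: Moves the arm, as the interface text tells. Scaled input: -1 to 1 covers 0.1 m each way for a shift and 90 degrees each way for a turn. Its arguments: {"type":"object","properties":{"steps":{"type":"array","items":{"type":"array"}},"claw":{"type":"number"}},"required":["steps"]}

```bash
mkdir -p pics; ls; cat > h.py <<'E'
import numpy as np, cv2
from cell import monitor, imaging, robot, models
from scipy.spatial.transform import Rotation as R
def ray(s,uv):
    K=np.array([[s['fx'],0,s['cx']],[0,s['fy'],s['cy']],[0,0,1.]])
    p=cv2.undistortPoints(np.array(uv,float).reshape(-1,1,2),K,np.array(s['D'],float)).reshape(-1,2)
    E=np.array(s['extrinsics']); d=np.c_[p,np.ones(len(p))]@E[:3,:3].T
    return E[:3,3],d
def onz(s,uv,z):
    o,d=ray(s,uv); return o+d*((z-o[2])/d[:,2])[:,None]
def proj(s,P):
    K=np.array([[s['fx'],0,s['cx']],[0,s['fy'],s['cy']],[0,0,1.]])
    E=np.linalg.inv(np.array(s['extrinsics']))
    return cv2.projectPoints(np.array(P,float).reshape(-1,3),cv2.Rodrigues(E[:3,:3])[0],E[:3,3],K,np.array(s['D'],float))[0].reshape(-1,2)
def save(s,n): cv2.imwrite('pics/'+n,s['img'][:,:,::-1])
E
python3 - <<'E'
from h import *
st=monitor.observe(); print(st)
for c in('top','side'):
    s=imaging.snapshot(c); save(s,c+'1.png'); print(c,np.array(s['extrinsics']).round(2).tolist(),s['fx'])
    for n in ['jig','lid','lid_grip','lid_hinge','block','slat','bottle','square','stop']:
        for r in models.tip_of(c,n)[:3]: print(n,np.round(r['point']),round(r['p'],2))
E
```

```text
pics
{'time_s': 0.0, 'joints': array([ 1.27420024,  0.62937195,  0.03843198,  1.51839641, -0.02701465,
        0.9962863 , -0.02001688]), 'dq': array([ 0.00056448,  0.00307196,  0.00061069, -0.00083782, -0.00028861,
       -0.00151373, -0.00052291]), 'tau': array([ 1.48851454e-04, -5.63398540e+01,  1.22657184e+00, -1.93444866e+01,
        1.12106130e-02,  1.04813237e-02,  9.64206890e-06]), 'position': array([ 148.57998233, -632.13325705,  230.36308468]), 'eef_rot': array([ 9.93349565e-01,  1.15133383e-01, -1.16645698e-04, -9.65183747e-04]), 'force': array([-0.26416854, -0.1987367 , -0.15590417]), 'ft_torque': array([0.00483844, 0.00673778, 0.00814353]), 'gripper_force': 0.0, 'opening': 85.28517901861568}
top [[-0.02, -0.99, 0.14, 307.16], [-1.0, 0.02, 0.01, -79.98], [-0.01, -0.14, -0.99, 1454.87], [0.0, 0.0, 0.0, 1.0]] 436.5006342431094
jig [190. 324.] 0.95Traceback (most recent call last):
  File "<stdin>", line 6, in <module>
ValueError: it knows: block, bottle, jig, lid_grip, lid_hinge, plunger_tip, slat, square, stop, stop_face
```

```bash
python3 - <<'E'
from h import *
Z=dict(jig=60,lid_grip=100,lid_hinge=60,block=0,slat=0,bottle=0,square=0,stop=9)
for c in('top','side'):
    s=imaging.snapshot(c); save(s,c+'1.png'); print(c,np.array(s['extrinsics']).round(2).tolist(),s['fx'])
    for n in Z:
        for r in models.tip_of(c,n)[:3]:
            p=r['point'];print(n,np.round(p),round(r['p'],2),onz(s,[p[1],p[0]],Z[n]).round()[0])
E
```

```text
top [[-0.02, -0.99, 0.14, 307.16], [-1.0, 0.02, 0.01, -79.98], [-0.01, -0.14, -0.99, 1454.87], [0.0, 0.0, 0.0, 1.0]] 436.5006342431094
jig [194. 322.] 0.75 [531. -87.  60.]
jig [224. 220.] 0.7 [438. 244.  60.]
lid_grip [187. 295.] 0.72 [547.  -1. 100.]
block [250. 189.] 0.87 [358. 362.   0.]
block [224. 219.] 0.8 [442. 262.   0.]
block [224. 260.] 0.6 [442. 126.   0.]
slat [172. 235.] 0.89 [621. 212.   0.]
bottle [233. 436.] 0.73 [ 401. -466.    0.]
square [180. 431.] 0.96 [ 582. -456.    0.]
square [186. 297.] 0.36 [567.  -2.   0.]
stop [187. 297.] 0.43 [563.  -0.   9.]
stop [192. 354.] 0.18 [ 541. -194.    9.]
side [[-0.87, -0.28, 0.39, -7.65], [-0.48, 0.55, -0.68, 833.44], [-0.02, -0.78, -0.62, 912.04], [0.0, 0.0, 0.0, 1.0]] 426.8273898048972
jig [216. 316.] 0.59 [505. -20.  60.]
lid_grip [203. 299.] 0.93 [554. -10. 100.]
lid_hinge [188. 328.] 0.75 [ 537. -164.   60.]
block [300. 288.] 0.97 [437. 253.  -0.]
block [269. 307.] 0.64 [448. 134.  -0.]
block [343. 287.] 0.63 [368. 366.  -0.]
slat [264. 246.] 0.79 [614. 202.   0.]
bottle [170. 398.] 0.75 [ 396. -453.   -0.]
square [156. 350.] 0.73 [ 596. -457.   -0.]
```

View pics/top1.png

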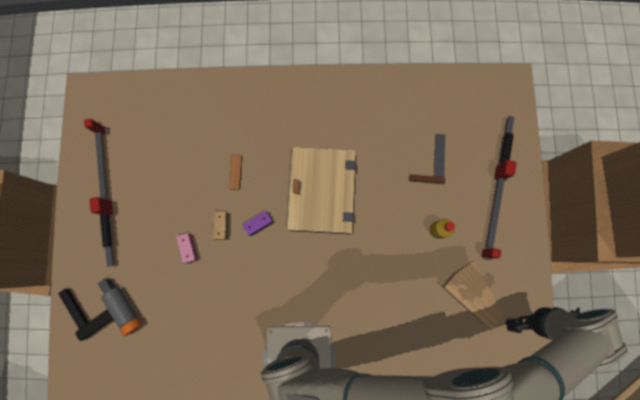

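View pics/side1.png

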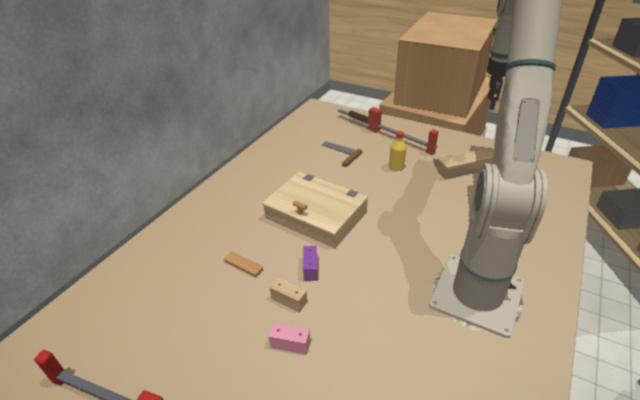

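The top view shows the lid at columns 288–356, rows 148–234, with its hinge on the right (-y) and the handle at about (296,187). The pale block is at (220,225), between the purple (257,222) and pink (186,248) look-alikes, and the slat is at (235,172). In the side view the pale block is at (289,294).

```bash
python3 - <<'E'
from h import *
s=imaging.snapshot('top'); im=s['img']
def rect(m,z,lbl):
    c=max(cv2.findContours(m.astype(np.uint8),0,2)[0],key=cv2.contourArea).reshape(-1,2).astype(float)
    P=onz(s,c,z)[:,:2].astype(np.float32)
    print(lbl,[np.round(v,1) for v in cv2.minAreaRect(P)])
for n,z in(('jig',68),('block',50),('slat',16)):
    for r in models.regions_of('top',n)[:4]:
        m=r['pixels']; print(n,r['p'],np.round(r['box']),im[m].mean(0).round()); rect(m,z,n)
t=imaging.snapshot('side')
# handle triangulation
a=models.tip_of('top','lid_grip')[0]['point']
b=models.tip_of('side','lid_grip')[0]['point']
o1,d1=ray(s,[a[::-1]]);o2,d2=ray(t,[b[::-1]]);d1=d1[0];d2=d2[0]
k=np.linalg.lstsq(np.c_[d1,-d2],o2-o1,rcond=None)[0];print('grip',o1+k[0]*d1,o2+k[1]*d2)
for r in models.tip_of('top','lid_hinge'): print('hinge',onz(s,[r['point'][::-1]],60),r['p'])
x,y=150,280
cv2.imwrite('pics/crop1.png',cv2.resize(im[135:275,170:370][:,:,::-1],None,fx=4,fy=4,interpolation=cv2.INTER_CUBIC))
E
```

```text
jig 0.86 [290. 147. 356. 232.] [165. 140. 102.]
jig [array([544.4, -85.1]), array([207.6, 272.1]), np.float64(86.2)]
block 0.82 [245. 210. 272. 238.] [108.  71. 120.]
block [array([439.9, 125.6]), array([51.6, 98.1]), np.float64(29.1)]
block 0.77 [173. 236. 197. 264.] [150. 103. 117.]
block [array([361.2, 354.8]), array([95.2, 55.5]), np.float64(15.7)]
slat 0.93 [228. 151. 243. 187.] [135.  94.  61.]
slat [array([619.2, 207.8]), array([ 38.7, 121.7]), np.float64(87.1)]
grip [544.83843211   4.34386147  96.65192026] [552.10526748   7.80514215  98.13845814]
hinge [[ 533.03529275 -192.38768763   60.        ]] 0.77
```

View pics/crop1.png

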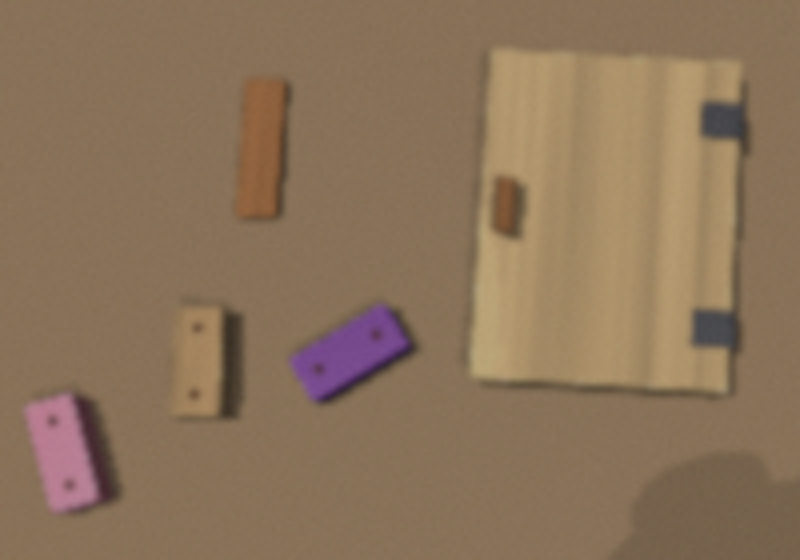

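The crop confirms the jig is yawed about -4° and the pale block is nearly parallel to it, with its holes near (219,217) and (218,233) in the full image. I'll travel to above the handle.

Call:
{"api": "apply_moves", "payload": {
  "steps": [
    [[0.12,-0.12,-0.05],[0,0,0]],
    [[0.25,-0.25,-0.1],[0,0,0]],
    [[0.37,-0.37,-0.15],[0,0,0]],
    [[0.5,-0.5,-0.2],[0,0,0]],
    [[0.62,-0.62,-0.2],[0,0,0]],
    [[0.75,-0.75,-0.2],[0,0,0]],
    [[0.87,-0.87,-0.2],[0,0,0]],
    [[1,-1,-0.2],[0,0,0]]
  ],
  "claw": 85
}}

```text
time_s: 2.4
position: [223.7, -511.6, 251.2]
eef_rot: [0.993, 0.115, -0.0, -0.0]
force: [-0.1, 0.1, 0.7]
opening: 84.7
gripper_force: 0.0
```

Call:
{"api": "apply_moves", "payload": {
  "steps": [
    [[0.12,-0.12,0],[0,0,0]],
    [[0.25,-0.25,0],[0,0,0]],
    [[0.37,-0.37,0],[0,0,0]],
    [[0.5,-0.5,0],[0,0,0]],
    [[0.62,-0.62,0],[0,0,0]],
    [[0.75,-0.75,0],[0,0,0]],
    [[0.87,-0.87,0],[0,0,0]],
    [[1,-1,0],[0,0,0]]
  ]
}}

```text
time_s: 3.4
position: [298.2, -391.4, 251.3]
eef_rot: [0.993, 0.115, 0.0, 0.0]
force: [-0.4, -0.6, -0.5]
opening: 84.8
gripper_force: 0.0
```

Call:
{"api": "apply_moves", "payload": {
  "steps": [
    [[0.12,-0.12,0],[0,0,0]],
    [[0.25,-0.25,0],[0,0,0]],
    [[0.37,-0.37,0],[0,0,0]],
    [[0.5,-0.5,0],[0,0,0]],
    [[0.62,-0.62,0],[0,0,0]],
    [[0.75,-0.75,0],[0,0,0]],
    [[0.87,-0.87,0],[0,0,0]],
    [[1,-1,0],[0,0,0]]
  ]
}}

```text
time_s: 4.4
position: [372.6, -271.2, 251.3]
eef_rot: [0.993, 0.115, 0.0, 0.0]
force: [0.0, -0.0, 0.5]
opening: 85.0
gripper_force: 0.0
```

Call:
{"api": "apply_moves", "payload": {
  "steps": [
    [[0.12,-0.12,0],[0,0,0]],
    [[0.25,-0.25,0],[0,0,0]],
    [[0.37,-0.37,0],[0,0,0]],
    [[0.5,-0.5,0],[0,0,0]],
    [[0.62,-0.62,0],[0,0,0]],
    [[0.75,-0.75,0],[0,0,0]],
    [[0.87,-0.87,0],[0,0,0]],
    [[1,-1,0],[0,0,0]]
  ]
}}

```text
time_s: 5.4
position: [446.9, -151.0, 251.3]
eef_rot: [0.993, 0.115, 0.0, 0.0]
force: [0.8, -0.1, -0.5]
opening: 85.1
gripper_force: 0.0
```

Call:
{"api": "apply_moves", "payload": {
  "steps": [
    [[0.12,-0.12,0],[0,0,-0.1]],
    [[0.25,-0.25,0],[0,0,-0.2]],
    [[0.37,-0.37,0],[0,0,-0.3]],
    [[0.5,-0.5,0],[0,0,-0.4]],
    [[0.62,-0.62,0],[0,0,-0.5]],
    [[0.75,-0.75,0],[0,0,-0.6]],
    [[0.87,-0.87,0],[0,0,-0.7]],
    [[1,-1,0],[0,0,-0.81]]
  ]
}}

```text
time_s: 6.4
position: [521.2, -30.8, 251.3]
eef_rot: [0.729, 0.685, -0.0, 0.0]
force: [0.5, 0.5, -0.4]
opening: 84.7
gripper_force: 0.0
```

Call:
{"api": "apply_moves", "payload": {
  "steps": [
    [[0.1,0.1,0.1],[0,0,0]],
    [[0.2,0.2,0.25],[0,0,0]],
    [[0.3,0.26,0.4],[0,0,0]],
    [[0.3,0.26,0.55],[0,0,0]],
    [[0.3,0.26,0.7],[0,0,0]],
    [[0.3,0.26,0.85],[0,0,0]],
    [[0.3,0.26,1],[0,0,0]],
    [[0.3,0.26,1],[0,0,0]]
  ]
}}

```text
time_s: 7.4
position: [548.1, -3.8, 150.0]
eef_rot: [0.731, 0.683, -0.001, -0.001]
force: [-0.8, 0.6, 0.2]
opening: 85.0
gripper_force: 0.0
```

```bash
python3 - <<'E'
from h import *
st=monitor.observe(); print(st['position'])
c=[]
for n in('side','top'):
    s=imaging.snapshot(n)
    print(n,proj(s,st['position']).round(1),proj(s,[549,-3,100]).round(1))
    for r in models.tip_of(n,'lid_grip')[:1]: print(r['point'],r['p'],onz(s,[r['point'][::-1]],100))
    u,v=proj(s,st['position'])[0].astype(int)
    c.append(cv2.resize(s['img'][v-50:v+50,u-65:u+65][:,:,::-1],(390,300),interpolation=cv2.INTER_CUBIC))
cv2.imwrite('pics/c2.png',np.hstack(c))
E
```

```text
[548.10245278  -3.82346116 150.04263325]
side [[299.2 191.3]] [[299.7 204.5]]
[202.8, 297.4] 0.7 [[559.50430892  -6.8300168  100.        ]]
top [[295.2 183.8]] [[295.8 186.4]]
```

View pics/c2.png

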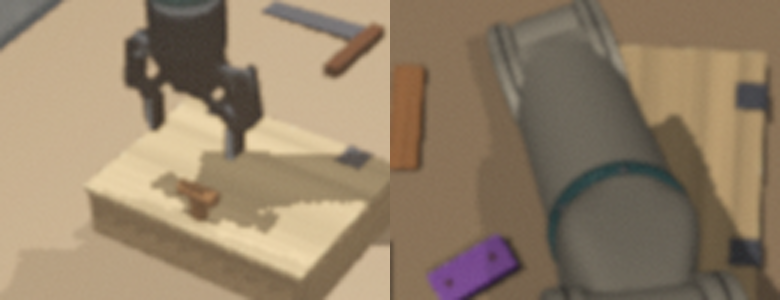

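In the side crop the open fingers sit right above the dowel (197,190), which matches the estimate. I'll go down and pinch its ends.

Call:
{"api": "apply_moves", "payload": {
  "steps": [
    [[0,0,0.12],[0,0,0]],
    [[0,0,0.25],[0,0,0]],
    [[0,0,0.37],[0,0,0]],
    [[0,0,0.5],[0,0,0]],
    [[0,0,0.6],[0,0,0]],
    [[0,0,0.7],[0,0,0]],
    [[0,0,0.73],[0,0,0]],
    [[0,0,0.73],[0,0,0]]
  ]
}}

```text
time_s: 8.6
position: [549.1, -3.4, 78.2]
eef_rot: [0.731, 0.683, 0.0, 0.0]
force: [-0.5, 0.1, 0.3]
opening: 85.0
gripper_force: 0.0
```

Call:
{"api": "apply_moves", "payload": {
  "steps": [
    [[0,0,0],[0,0,0]],
    [[0,0,0],[0,0,0]],
    [[0,0,0],[0,0,0]],
    [[0,0,0],[0,0,0]],
    [[0,0,0],[0,0,0]],
    [[0,0,0],[0,0,0]],
    [[0,0,0],[0,0,0]],
    [[0,0,0],[0,0,0]]
  ],
  "claw": 30
}}

```text
time_s: 9.6
position: [547.9, -3.5, 78.9]
eef_rot: [0.731, 0.683, -0.001, -0.0]
force: [-3.9, 0.8, 7.2]
opening: 42.8
gripper_force: 60.6
```

Call:
{"api": "apply_moves", "payload": {
  "steps": [
    [[-0.02,0,-0.09],[0,0,0]],
    [[-0.05,0,-0.18],[0,0,0]],
    [[-0.12,0,-0.36],[0,0,0]],
    [[-0.2,0,-0.52],[0,0,0]],
    [[-0.3,0,-0.68],[0,0,0]],
    [[-0.42,0,-0.83],[0,0,0]],
    [[-0.55,0,-0.96],[0,0,0]],
    [[-0.55,0,-0.96],[0,0,0]]
  ]
}}

```text
time_s: 10.6
position: [543.9, -59.7, 175.5]
eef_rot: [0.731, 0.682, -0.001, -0.0]
force: [-6.9, 0.9, -2.7]
opening: 42.7
gripper_force: 61.8
```

Call:
{"api": "apply_moves", "payload": {
  "steps": [
    [[-0.07,0,-0.06],[0,0,0]],
    [[-0.14,0,-0.12],[0,0,0]],
    [[-0.3,0,-0.23],[0,0,0]],
    [[-0.46,0,-0.32],[0,0,0]],
    [[-0.63,0,-0.39],[0,0,0]],
    [[-0.81,0,-0.45],[0,0,0]],
    [[-0.99,0,-0.49],[0,0,0]],
    [[-0.99,0,-0.49],[0,0,0]]
  ]
}}

```text
time_s: 11.6
position: [536.8, -159.4, 223.6]
eef_rot: [0.731, 0.682, -0.001, -0.001]
force: [-5.8, 2.5, -6.0]
opening: 42.6
gripper_force: 62.6
```

Call:
{"api": "apply_moves", "payload": {
  "steps": [
    [[-0.09,0,-0.01],[0,0,0]],
    [[-0.18,0,-0.02],[0,0,0]],
    [[-0.37,0,-0.02],[0,0,0]],
    [[-0.56,0,0],[0,0,0]],
    [[-0.74,0,0.03],[0,0,0]],
    [[-0.83,0,0.06],[0,0,0]],
    [[-0.92,0,0.09],[0,0,0]],
    [[-0.92,0,0.09],[0,0,0]]
  ]
}}

```text
time_s: 12.6
position: [530.3, -250.6, 214.9]
eef_rot: [0.731, 0.682, -0.001, -0.001]
force: [-6.6, 2.2, 1.1]
opening: 42.7
gripper_force: 62.0
```

Call:
{"api": "apply_moves", "payload": {
  "steps": [
    [[-0.05,0,0.02],[0,0,0]],
    [[-0.1,0,0.04],[0,0,0]],
    [[-0.14,0,0.06],[0,0,0]],
    [[-0.17,0,0.07],[0,0,0]],
    [[-0.17,0,0.07],[0,0,0]],
    [[-0.17,0,0.07],[0,0,0]],
    [[-0.17,0,0.07],[0,0,0]],
    [[-0.17,0,0.07],[0,0,0]]
  ]
}}

```text
time_s: 13.6
position: [529.2, -266.9, 208.3]
eef_rot: [0.731, 0.682, -0.001, -0.001]
force: [-8.4, 3.3, 1.0]
opening: 42.2
gripper_force: 62.3
```

Call:
{"api": "apply_moves", "payload": {
  "steps": [
    [[0,0,0],[0,0,0]],
    [[0,0,0],[0,0,0]],
    [[0,0,0],[0,0,0]],
    [[0,0,0],[0,0,0]],
    [[0,0,-0.1],[0,0,0]],
    [[0,0,-0.3],[0,0,0]],
    [[0,0,-0.5],[0,0,0]],
    [[0,0,-0.7],[0,0,0]]
  ],
  "claw": 85
}}

```text
time_s: 14.6
position: [531.5, -265.9, 278.7]
eef_rot: [0.731, 0.683, 0.0, 0.0]
force: [0.7, 0.6, -0.0]
opening: 84.6
gripper_force: 0.0
```

```bash
python3 - <<'E'
from h import *
st=monitor.observe(); print(st['position'],st['joints'].round(2))
s=imaging.snapshot('side'); save(s,'s3.png')
for n in ['lid_grip','plunger_tip','stop_face','stop','jig']:
    for r in models.tip_of('side',n)[:1]:
        z={'plunger_tip':34,'stop_face':34,'stop':9}.get(n,0); print(n,r['point'],r['p'],onz(s,[r['point'][::-1]],z).round(1))
# predictions
a=np.deg2rad(-3.8);M=np.array([[np.cos(a),-np.sin(a),0],[np.sin(a),np.cos(a),0],[0,0,1]]);O=np.array([544.2,-87.6,0])
J=lambda *p:O+M@np.array(p,float)
for k,p in dict(plt=(57,15,34),sf=(75,15,34),grip183=(0,-100+183*np.cos(1.83)-40*np.sin(1.83),60+183*np.sin(1.83)+40*np.cos(1.83))).items(): print(k,J(*p),proj(s,J(*p)).round(1))
t=imaging.snapshot('top')
for m in models.regions_of('top','block'):
    c=m['pixels'];print(m['p'],m['box'],t['img'][c].mean(0).round())
    k=max(cv2.findContours(c.astype(np.uint8),0,2)[0],key=cv2.contourArea).reshape(-1,2).astype(float)
    print(cv2.minAreaRect(onz(t,k,50)[:,:2].astype(np.float32)))
cr=t['img'][200:250,190:250]
cv2.imwrite('pics/c3.png',cv2.resize(cr[:,:,::-1],(720,600),interpolation=cv2.INTER_CUBIC))
E
```

```text
[ 531.54071164 -265.87914109  278.70239104] [ 0.68  0.52 -0.41  1.61  0.23  1.05  0.14]
lid_grip [128.9, 345.2] 0.97 [[ 711.5 -642.8    0. ]]
plunger_tip [203.9, 298.7] 0.45 [[598.8 -72.2  34. ]]
stop_face [204.7, 292.5] 0.59 [[614.7 -59.3  34. ]]
stop [210.0, 293.8] 0.82 [[613.8 -63.    9. ]]
jig [216.0, 313.8] 0.92 [[545.4 -76.   -0. ]]
plt [602.0687922 -76.4105903  34.       ] [[298.5 202.9]]
sf [620.02921863 -77.60352051  34.        ] [[294.1 201.1]]
grip183 [ 531.90164032 -272.76069327  226.63433738] [[345.  129.4]]
0.91 [244.4, 209.5, 273.1, 239.8] [111.  71. 127.]
((438.48992919921875, 126.14572143554688), (48.66463088989258, 95.337158203125), 27.25550079345703)
0.8 [174.3, 234.7, 198.2, 262.0] [157. 107. 122.]
((361.6714782714844, 355.3275146484375), (93.55268096923828, 53.10700225830078), 15.605827331542969)
0.72 [211.3, 210.1, 229.5, 239.4] [141. 115.  83.]
((435.0848083496094, 247.68333435058594), (50.67335891723633, 91.66209411621094), 88.1093978881836)
```

View pics/s3.png

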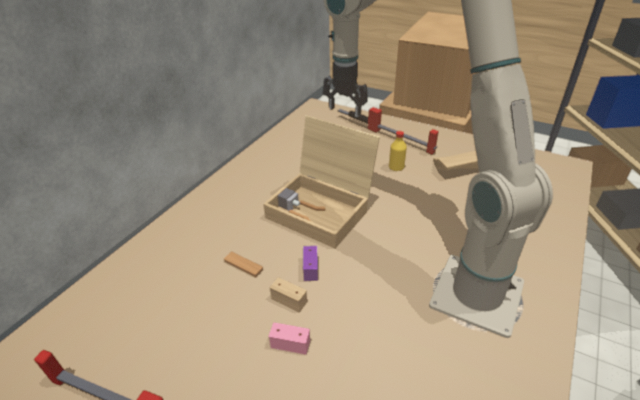

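View pics/c3.png

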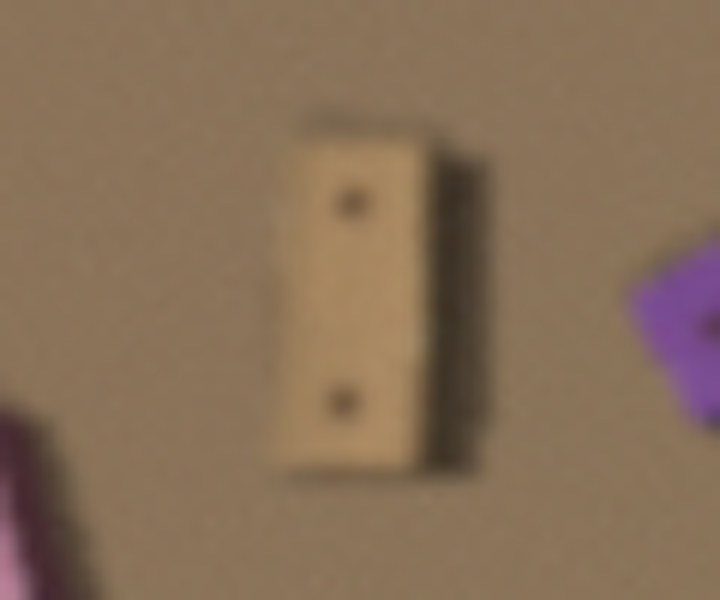

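The lid lies open on its stop: its handle at (345,129) matches the 1.83 rad prediction. Jig pose is confirmed too, with the stop near (290,203). In the block crop the holes are at (352,202) and (343,402).

```bash
python3 - <<'E'
from h import *
t=imaging.snapshot('top'); s=imaging.snapshot('side')
uv=[[190+352/12-.5,200+202/12-.5],[190+343/12-.5,200+402/12-.5]]
P=onz(t,uv,50);d=P[0]-P[1];print(P.round(1),P.mean(0).round(1),np.degrees(np.arctan2(d[1],d[0])))
for p in P: print(proj(s,p))
for r in models.tip_of('side','block'): print(r['p'],onz(s,[r['point'][::-1]],0))
E
```

```text
[[463.4 252.   50. ]
 [409.1 253.6  50. ]] [436.3 252.8  50. ] -1.7282280754917685
[[278.30825497 283.49211084]]
[[295.67002964 291.60597613]]
0.98 [[442.1100155  129.46285818   0.        ]]
0.87 [[365.92304628 370.61121428   0.        ]]
0.85 [[427.95795348 241.26797912   0.        ]]
```

Call:
{"api": "apply_moves", "payload": {
  "steps": [
    [[0,0,-0.3],[0,0,0]],
    [[0,0,-0.6],[0,0,0]],
    [[0.15,0,-0.6],[0,0,-0.1]],
    [[0.35,0,-0.6],[0,0,-0.2]],
    [[0.55,0,-0.6],[0,0,-0.3]],
    [[0.75,0,-0.6],[0,0,-0.4]],
    [[0.9,0,-0.6],[0,0,-0.5]],
    [[1,0,-0.6],[0,0,-0.5]]
  ]
}}

```text
time_s: 16.15
position: [538.0, -165.4, 337.1]
eef_rot: [0.414, 0.91, 0.0, -0.0]
force: [-0.1, -0.3, -0.6]
opening: 85.1
gripper_force: 0.0
```

Call:
{"api": "apply_moves", "payload": {
  "steps": [
    [[0.12,0.06,0],[0,0,0]],
    [[0.24,0.12,0],[0,0,0]],
    [[0.36,0.18,0],[0,0,0]],
    [[0.48,0.24,0],[0,0,0]],
    [[0.6,0.3,0],[0,0,0]],
    [[0.72,0.36,0],[0,0,0]],
    [[0.84,0.42,0],[0,0,0]],
    [[0.95,0.5,0],[0,0,0]]
  ]
}}

```text
time_s: 17.15
position: [513.0, -60.9, 337.4]
eef_rot: [0.414, 0.91, -0.0, 0.0]
force: [-0.5, -0.5, 0.1]
opening: 84.9
gripper_force: 0.0
```

Call:
{"api": "apply_moves", "payload": {
  "steps": [
    [[0.12,0.06,0],[0,0,0]],
    [[0.24,0.12,0.1],[0,0,0]],
    [[0.36,0.18,0.2],[0,0,0]],
    [[0.48,0.24,0.3],[0,0,0]],
    [[0.6,0.3,0.4],[0,0,0]],
    [[0.72,0.36,0.5],[0,0,0]],
    [[0.84,0.42,0.6],[0,0,0]],
    [[0.95,0.5,0.6],[0,0,0]]
  ]
}}

```text
time_s: 18.15
position: [487.7, 43.5, 276.5]
eef_rot: [0.414, 0.91, -0.0, -0.001]
force: [0.2, 0.4, -0.1]
opening: 84.9
gripper_force: 0.0
```

Call:
{"api": "apply_moves", "payload": {
  "steps": [
    [[0.12,0.06,0],[0,0,0]],
    [[0.24,0.12,0.1],[0,0,0]],
    [[0.36,0.18,0.2],[0,0,0]],
    [[0.48,0.24,0.3],[0,0,0]],
    [[0.6,0.3,0.4],[0,0,0]],
    [[0.72,0.36,0.5],[0,0,0]],
    [[0.84,0.42,0.6],[0,0,0]],
    [[0.95,0.5,0.6],[0,0,0]]
  ]
}}

```text
time_s: 19.15
position: [463.2, 148.0, 217.2]
eef_rot: [0.414, 0.91, -0.0, -0.0]
force: [-0.0, -0.2, 0.2]
opening: 85.0
gripper_force: 0.0
```

Call:
{"api": "apply_moves", "payload": {
  "steps": [
    [[0.12,0.06,0],[0,0,-0.1]],
    [[0.24,0.12,0.1],[0,0,-0.2]],
    [[0.36,0.18,0.2],[0,0,-0.3]],
    [[0.48,0.24,0.3],[0,0,-0.4]],
    [[0.6,0.3,0.4],[0,0,-0.52]],
    [[0.72,0.36,0.5],[0,0,-0.52]],
    [[0.84,0.42,0.6],[0,0,-0.52]],
    [[0.95,0.5,0.6],[0,0,-0.52]]
  ]
}}

```text
time_s: 20.15
position: [438.7, 252.5, 157.4]
eef_rot: [0.018, 1.0, -0.0, -0.0]
force: [-0.0, 0.4, 0.7]
opening: 85.0
gripper_force: 0.0
```

Call:
{"api": "apply_moves", "payload": {
  "steps": [
    [[0.02,0,0.15],[0,0,0]],
    [[0.02,0,0.3],[0,0,0]],
    [[0.02,0,0.45],[0,0,0]],
    [[0.02,0,0.6],[0,0,0]],
    [[0.02,0,0.75],[0,0,0]],
    [[0.02,0,0.9],[0,0,0]],
    [[0.02,0,1],[0,0,0]],
    [[0.02,0,1],[0,0,0]]
  ]
}}

```text
time_s: 21.15
position: [436.4, 251.6, 56.6]
eef_rot: [0.018, 1.0, -0.0, -0.001]
force: [0.3, 0.4, 0.8]
opening: 85.2
gripper_force: 0.0
```

Call:
{"api": "apply_moves", "payload": {
  "steps": [
    [[0,0,0.1],[0,0,0]],
    [[0,0,0.2],[0,0,0]],
    [[0,0,0.3],[0,0,0]],
    [[0,0,0.37],[0,0,0]],
    [[0,0,0.42],[0,0,0]],
    [[0,0,0.42],[0,0,0]],
    [[0,0,0.42],[0,0,0]],
    [[0,0,0.42],[0,0,0]]
  ]
}}

```text
time_s: 22.15
position: [437.0, 251.9, 15.6]
eef_rot: [0.018, 1.0, 0.0, 0.0]
force: [-0.0, -0.3, 0.7]
opening: 85.0
gripper_force: 0.0
```

Call:
{"api": "apply_moves", "payload": {
  "steps": [
    [[0,0,0],[0,0,0]],
    [[0,0,0],[0,0,0]],
    [[0,0,0],[0,0,0]],
    [[0,0,0],[0,0,0]],
    [[0,0,0],[0,0,0]],
    [[0,0,0],[0,0,0]],
    [[0,0,0],[0,0,0]],
    [[0,0,0],[0,0,0]]
  ],
  "claw": 25
}}

```text
time_s: 23.15
position: [436.9, 251.9, 15.5]
eef_rot: [0.018, 1.0, 0.0, 0.0]
force: [-0.2, 0.4, 6.2]
opening: 39.4
gripper_force: 60.7
```

Call:
{"api": "apply_moves", "payload": {
  "steps": [
    [[0,0,-0.1],[0,0,0]],
    [[0,0,-0.2],[0,0,0]],
    [[0,0,-0.35],[0,0,0]],
    [[0,0,-0.5],[0,0,0]],
    [[0,0,-0.65],[0,0,0]],
    [[0,0,-0.8],[0,0,0]],
    [[0,0,-0.9],[0,0,0]],
    [[0,0,-1],[0,0,0]]
  ]
}}

```text
time_s: 24.15
position: [436.8, 251.6, 115.9]
eef_rot: [0.018, 1.0, -0.0, -0.0]
force: [0.5, 1.4, -1.6]
opening: 39.3
gripper_force: 60.4
```

```bash
python3 - <<'E'
from h import *
st=monitor.observe(); p=st['position'];print(p,st['eef_rot'].round(4),st['opening'],st['force'])
s=imaging.snapshot('side');u,v=proj(s,p)[0].astype(int);print(u,v,proj(s,p))
cv2.imwrite('pics/c4.png',cv2.resize(s['img'][v-45:v+45,u-60:u+60][:,:,::-1],(720,540),interpolation=cv2.INTER_CUBIC))
E
```

```text
[436.75991661 251.59004815 115.94902501] [ 1.820e-02  9.998e-01 -1.000e-04 -0.000e+00] 39.25984641921208 [ 0.52486666  1.36876847 -1.59385939]
285 269 [[285.06640734 269.81152102]]
```

View pics/c4.png

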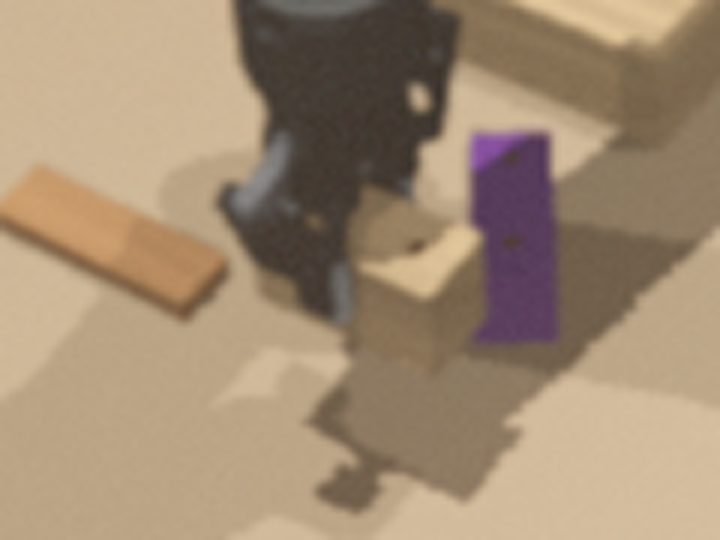

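The block is held level in the fingers at about (400,270) in the crop, clear of the purple one and the slat. I'll measure the jig's open interior once before inserting.

```bash
python3 - <<'E'
from h import *
a=np.deg2rad(-3.8);M=np.array([[np.cos(a),-np.sin(a),0],[np.sin(a),np.cos(a),0],[0,0,1]]);O=np.array([544.2,-87.6,0])
for n in('top','side'):
    s=imaging.snapshot(n)
    for k,z in(('plunger_tip',34),('stop_face',34),('stop',9),('jig',0)):
        for r in models.tip_of(n,k)[:1]:
            P=onz(s,[r['point'][::-1]],z)[0]; print(n,k,round(r['p'],2),P.round(1),(M.T@(P-O)).round(1))
    if n=='top':
        J=np.array([[x,y,60] for x,y in((135,100),(135,-100),(-135,-100),(-135,100))]+[[10,-9,19],[75,-9,19],[10,39,19],[75,39,19],[-135,0,60]],float)
        uv=proj(s,J@M.T+O); o=np.array([280,135]);im=cv2.resize(s['img'][135:245,280:380][:,:,::-1],(500,550),interpolation=cv2.INTER_CUBIC)
        im2=im.copy()
        for q in uv: cv2.circle(im2,tuple(((q-o+.5)*5).astype(int)),3,(0,0,255),1)
        cv2.imwrite('pics/c5.png',im2)
E
```

```text
top plunger_tip 0.5 [606.3 -73.2  34. ] [61.  18.4 34. ]
top stop_face 0.71 [616.4 -75.4  34. ] [71.3 17.  34. ]
top stop 0.67 [625.2 -65.2   9. ] [79.3 27.7  9. ]
top jig 0.86 [546.9 -92.    0. ] [ 3.  -4.2  0. ]
side stop_face 0.51 [609.9 -67.   34. ] [64.2 24.9 34. ]
side stop 0.36 [632.9 -87.4   9. ] [88.5  6.   9. ]
side jig 0.85 [544.9 -74.6  -0. ] [-0.2 13.  -0. ]
```

View pics/c5.png

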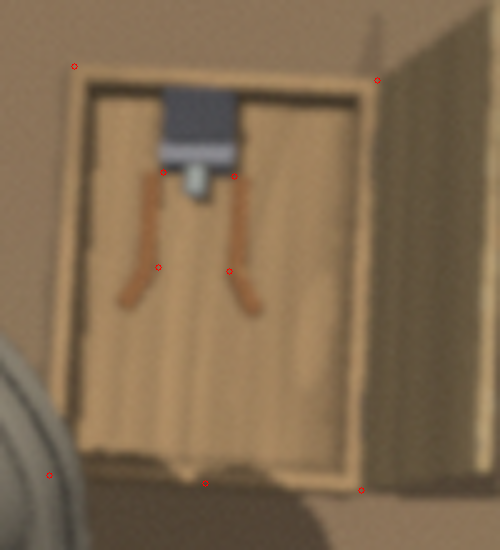

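The fences show at columns 150–240 of the crop, within about 2 mm of the prediction (shifted slightly to +y), and the plunger is at (196,182). I'll carry the block over the bare part of the trough.

Call:
{"api": "apply_moves", "payload": {
  "steps": [
    [[-0.02,-0.1,0],[0,0,0]],
    [[-0.04,-0.2,0],[0,0,0]],
    [[-0.06,-0.35,0],[0,0,0]],
    [[-0.08,-0.5,0],[0,0,0]],
    [[-0.1,-0.65,0],[0,0,0]],
    [[-0.12,-0.8,0],[0,0,0]],
    [[-0.15,-0.95,0],[0,0,0]],
    [[-0.16,-1,0],[0,0,0]]
  ]
}}

```text
time_s: 25.7
position: [449.3, 149.7, 115.2]
eef_rot: [0.019, 1.0, -0.0, -0.0]
force: [-0.4, 0.4, -0.9]
opening: 39.0
gripper_force: 60.5
```

Call:
{"api": "apply_moves", "payload": {
  "steps": [
    [[-0.02,-0.12,0],[0,0,0]],
    [[-0.04,-0.25,0],[0,0,0]],
    [[-0.06,-0.38,0],[0,0,0]],
    [[-0.08,-0.5,0],[0,0,0]],
    [[-0.1,-0.65,0],[0,0,0]],
    [[-0.12,-0.8,0],[0,0,0]],
    [[-0.15,-0.95,0],[0,0,0]],
    [[-0.16,-1,0],[0,0,0]]
  ]
}}

```text
time_s: 26.7
position: [461.7, 49.2, 115.2]
eef_rot: [0.019, 1.0, -0.0, -0.0]
force: [0.5, -0.5, -1.2]
opening: 39.5
gripper_force: 60.5
```

Call:
{"api": "apply_moves", "payload": {
  "steps": [
    [[-0.02,-0.12,0],[0,0,0]],
    [[-0.04,-0.25,0],[0,0,0]],
    [[-0.06,-0.38,0],[0,0,0]],
    [[-0.08,-0.5,0],[0,0,0]],
    [[-0.1,-0.65,0],[0,0,0]],
    [[-0.12,-0.8,0],[0,0,0]],
    [[-0.15,-0.95,0],[0,0,0.01]],
    [[-0.16,-1,0],[0,0,0.02]]
  ]
}}

```text
time_s: 27.7
position: [474.0, -51.3, 115.2]
eef_rot: [0.035, 0.999, -0.0, -0.0]
force: [0.2, 0.4, -1.6]
opening: 39.3
gripper_force: 60.5
```

```bash
cat > rel.py <<'E'
from h import *
import sys
a=np.deg2rad(-3.8);M=np.array([[np.cos(a),-np.sin(a),0],[np.sin(a),np.cos(a),0],[0,0,1]]);O=np.array([544.2,-87.6,0])
st=monitor.observe();p=st['position'];Rt=R.from_quat(st['eef_rot']).as_matrix()
print('jig',(M.T@(p-O)).round(1),'tool x deg',np.degrees(np.arctan2(Rt[1,0],Rt[0,0])),'force jig',(M.T@st['force']).round(1),st['opening'])
g=np.array([float(v) for v in sys.argv[1:4]]);print('tool shift mm',(Rt.T@(M@g+O-p)).round(1))
E
python3 rel.py -68 16 40
```

```text
jig [-72.5  31.6 115.2] tool x deg 175.94640811021353 force jig [ 0.2  0.4 -1.6] 39.25599864741726
tool shift mm [ -4.5 -15.6  75.2]
```

Call:
{"api": "apply_moves", "payload": {
  "steps": [
    [[-0.04,-0.1,0],[0,0,0]],
    [[-0.04,-0.16,0.1],[0,0,0]],
    [[-0.04,-0.16,0.25],[0,0,0]],
    [[-0.04,-0.16,0.4],[0,0,0]],
    [[-0.04,-0.16,0.55],[0,0,0]],
    [[-0.04,-0.16,0.7],[0,0,0]],
    [[-0.04,-0.16,0.83],[0,0,0]],
    [[-0.04,-0.16,0.87],[0,0,0]]
  ]
}}

```text
time_s: 28.7
position: [476.3, -65.9, 27.4]
eef_rot: [0.034, 0.999, -0.0, -0.001]
force: [-0.1, -0.1, -1.4]
opening: 39.0
gripper_force: 60.5
```

Call:
{"api": "apply_moves", "payload": {
  "steps": [
    [[0,0,0.01],[0,0,0]],
    [[0,0,0.01],[0,0,0]],
    [[0,0,0.02],[0,0,0]],
    [[0,0,0.02],[0,0,0]],
    [[0,0,0.03],[0,0,0]],
    [[0,0,0.03],[0,0,0]],
    [[0,0,0.03],[0,0,0]],
    [[0,0,0.03],[0,0,0]]
  ]
}}

```text
time_s: 29.7
position: [476.8, -66.0, 25.3]
eef_rot: [0.034, 0.999, 0.0, 0.0]
force: [0.1, 0.3, -0.8]
opening: 39.2
gripper_force: 60.5
```

```bash
python3 rel.py -40 16 25
```

```text
jig [-68.7  17.1  25.3] tool x deg 176.1240369787251 force jig [ 0.   0.3 -0.8] 39.166181552319564
tool shift mm [-28.7  -1.    0.3]
```

Call:
{"api": "apply_moves", "payload": {
  "steps": [
    [[0,-0.01,0.01],[0,0,0]],
    [[-0.05,-0.01,0.01],[0,0,0]],
    [[-0.15,-0.01,0.01],[0,0,0]],
    [[-0.25,-0.01,0.01],[0,0,0]],
    [[-0.35,-0.01,0.01],[0,0,0]],
    [[-0.45,-0.01,0.01],[0,0,0]],
    [[-0.55,-0.01,0.01],[0,0,0]],
    [[-0.6,-0.01,0.01],[0,0,0]]
  ]
}}

```text
time_s: 30.7
position: [537.6, -71.1, 24.5]
eef_rot: [0.034, 0.999, 0.0, 0.0]
force: [-1.2, 0.7, 5.9]
opening: 39.2
gripper_force: 61.2
```

```bash
python3 rel.py 28 16 25
```

```text
jig [-7.6 16.  24.5] tool x deg 176.09514322363484 force jig [-1.2  0.6  5.9] 39.194027444889365
tool shift mm [-35.6   0.   -0.5]
```

Call:
{"api": "apply_moves", "payload": {
  "steps": [
    [[-0.05,0,0],[0,0,0]],
    [[-0.1,0,0],[0,0,0]],
    [[-0.15,0,0],[0,0,0]],
    [[-0.2,0,0],[0,0,0]],
    [[-0.24,0,0],[0,0,0]],
    [[-0.28,0,0],[0,0,0]],
    [[-0.32,0,0],[0,0,0]],
    [[-0.33,0,0],[0,0,0]]
  ]
}}

```text
time_s: 31.7
position: [567.5, -73.2, 24.5]
eef_rot: [0.034, 0.999, -0.0, -0.002]
force: [-7.6, 0.4, 12.5]
opening: 39.4
gripper_force: 61.9
```

Call:
{"api": "apply_moves", "payload": {
  "steps": [
    [[-0.01,0,0],[0,0,0]],
    [[-0.02,0,0],[0,0,0]],
    [[-0.02,0,0],[0,0,0]],
    [[-0.03,0,0],[0,0,0]],
    [[-0.03,0,0],[0,0,0]],
    [[-0.03,0,0],[0,0,0]],
    [[-0.03,0,0],[0,0,0]],
    [[-0.03,0,0],[0,0,0]]
  ]
}}

```text
time_s: 32.7
position: [570.1, -73.3, 24.6]
eef_rot: [0.034, 0.999, -0.0, -0.002]
force: [-8.2, 0.6, 10.8]
opening: 39.1
gripper_force: 62.0
```

```bash
python3 rel.py 30 16 25
```

```text
jig [24.9 16.  24.6] tool x deg 176.13137166796483 force jig [-8.2  0.1 10.8] 39.105611706960765
tool shift mm [-5.1  0.  -0.4]
```

Call:
{"api": "apply_moves", "payload": {
  "steps": [
    [[-0.01,0,0],[0,0,0]],
    [[-0.02,0,0],[0,0,0]],
    [[-0.03,0,0],[0,0,0]],
    [[-0.03,0,0],[0,0,0]],
    [[-0.04,0,0],[0,0,0]],
    [[-0.04,0,0],[0,0,0]],
    [[-0.04,0,0],[0,0,0]],
    [[-0.04,0,0],[0,0,0]]
  ]
}}

```text
time_s: 33.7
position: [573.6, -73.6, 24.6]
eef_rot: [0.034, 0.999, -0.001, -0.003]
force: [-9.2, 1.3, 13.3]
opening: 39.3
gripper_force: 62.1
```

Call:
{"api": "apply_moves", "payload": {
  "steps": [
    [[-0.01,0,0],[0,0,0]],
    [[-0.01,0,0],[0,0,0]],
    [[-0.02,0,0],[0,0,0]],
    [[-0.02,0,0],[0,0,0]],
    [[-0.02,0,0],[0,0,0]],
    [[-0.02,0,0],[0,0,0]],
    [[-0.02,0,0],[0,0,0]],
    [[-0.02,0,0],[0,0,0]]
  ]
}}

```text
time_s: 34.7
position: [575.4, -73.7, 24.6]
eef_rot: [0.034, 0.999, -0.001, -0.003]
force: [-10.6, 0.8, 13.9]
opening: 39.5
gripper_force: 62.2
```

```bash
python3 rel.py 30 16 25
```

```text
jig [30.2 15.9 24.6] tool x deg 176.12959983058872 force jig [-10.6   0.   13.9] 39.466169075747914
tool shift mm [ 0.2  0.1 -0.4]
```

Call:
{"api": "apply_moves", "payload": {
  "steps": [
    [[-0.01,0,0],[0,0,0]],
    [[-0.01,0,0],[0,0,0]],
    [[-0.015,0,0],[0,0,0]],
    [[-0.015,0,0],[0,0,0]],
    [[-0.015,0,0],[0,0,0]],
    [[-0.015,0,0],[0,0,0]],
    [[-0.015,0,0],[0,0,0]],
    [[-0.015,0,0],[0,0,0]]
  ]
}}

```text
time_s: 35.7
position: [576.5, -73.8, 24.6]
eef_rot: [0.034, 0.999, -0.001, -0.003]
force: [-10.7, 0.6, 14.4]
opening: 39.1
gripper_force: 62.2
```

Call:
{"api": "apply_moves", "payload": {
  "steps": [
    [[-0.01,0,0],[0,0,0]],
    [[-0.01,0,0],[0,0,0]],
    [[-0.015,0,0],[0,0,0]],
    [[-0.015,0,0],[0,0,0]],
    [[-0.015,0,0],[0,0,0]],
    [[-0.015,0,0],[0,0,0]],
    [[-0.015,0,0],[0,0,0]],
    [[-0.015,0,0],[0,0,0]]
  ]
}}

```text
time_s: 36.7
position: [576.6, -73.9, 24.5]
eef_rot: [0.034, 0.999, -0.001, -0.005]
force: [-13.6, 0.3, 16.4]
opening: 39.1
gripper_force: 62.8
```

Call:
{"api": "apply_moves", "payload": {
  "steps": [
    [[-0.01,0,0],[0,0,0]],
    [[-0.01,0,0],[0,0,0]],
    [[-0.02,0,0],[0,0,0]],
    [[-0.02,0,0],[0,0,0]],
    [[-0.02,0,0],[0,0,0]],
    [[-0.02,0,0],[0,0,0]],
    [[-0.02,0,0],[0,0,0]],
    [[-0.02,0,0],[0,0,0]]
  ]
}}

```text
time_s: 37.7
position: [576.6, -73.9, 24.4]
eef_rot: [0.034, 0.999, -0.001, -0.006]
force: [-17.9, 1.8, 21.1]
opening: 38.9
gripper_force: 63.2
```

```bash
python3 rel.py 30 16 25; python3 - <<'E'
from h import *
s=imaging.snapshot('side');u,v=proj(s,monitor.observe()['position'])[0].astype(int)
cv2.imwrite('pics/c6.png',cv2.resize(s['img'][v-60:v+40,u-65:u+65][:,:,::-1],(780,600),interpolation=cv2.INTER_CUBIC))
E
```

```text
jig [31.4 15.9 24.4] tool x deg 176.11292010943635 force jig [-18.    0.6  21.1] 38.923211062821125
tool shift mm [ 1.4  0.1 -0.6]
```

View pics/c6.png

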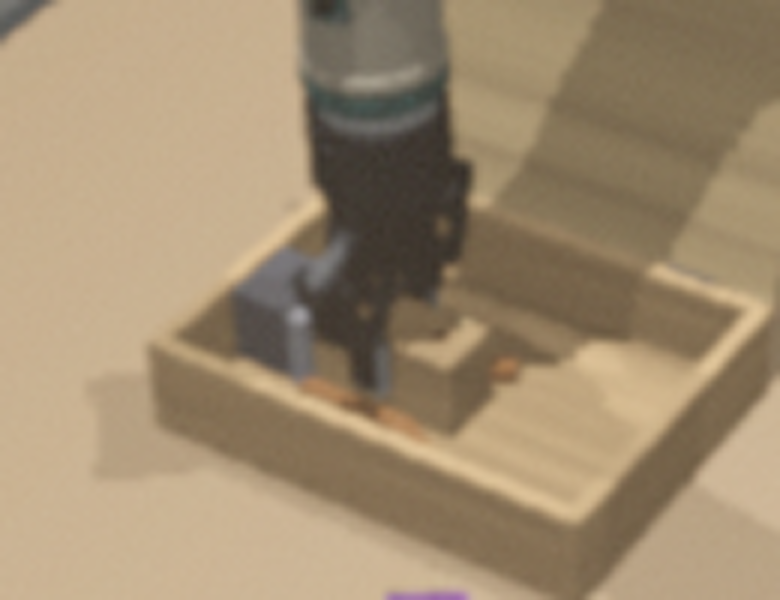

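The block is flat in the trough between the fences and up against the steel stop. Its position has stalled while the force rose to 18 N, about 9 N above the spring. Handing in.

```bash
python3 -c "
from cell import robot
print(robot.hand_in())"
```

```text
the job is handed in; nothing more can be done
None
```

The job is handed in: the lid rests open on its stop, and the gripper is holding the block flat in the trough against the steel stop with about an 18 N push; the hand-in gave no verdict.

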